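# Slide the top tile off the stack and rub it down

## Robot

A 6-joint arm with a two-finger parallel gripper is mounted at the origin on the work surface. World frame = base frame: x ahead of the robot, y to its left, z up, the work surface at z = 0. Lengths are in m, angles in rad, forces in N, time in s.
With the tool pointing down it reaches from about 0.325 to 0.775 m from the base axis. Payload 9.3 kg.
Tool frame: the origin (TCP) lies between the finger pads; the fingertips stand 11 mm ahead of it and the grasp point (between the pads) lies 8 mm behind it (r.nose_length is the distance from the TCP to the fingertips, in m); z points along the fingers, y is the line along which they close (so a half turn about z gives the same grasp; the last joint's range is limited). The gripper opens to 85 mm and grips with 20 to 120 N. Pads are 22 mm wide; open, the fingers measure 114 mm over their backs; the gripper's body (76 mm by 85 mm) begins 54 mm behind the grasp point. The pads swing forward as they close: fully open they stand 13 mm farther back than shut.
Start: joints at [1.07, 0.259, 0.021, 1.334, 0, 1.418], TCP at [0.187, 0.517, 0.242] pointing down, gripper open.
Joint ranges: [-3.04, 3.04], [-0.91, 1.82], [-1.04, 1.36], [-1.92, 1.95], [-1.52, 1.45], [-3.14, 3.14]. Speed limits (rad/s): [2.22, 2.22, 2.79, 3.14, 3.14, 3.14].

## Interface

Orientations are given as a rotation vector (axis times angle).
In Python, from workcell import r gives the robot as it stands.
- The arm moves only by the tool drive_tool, never from a script. Its argument "plan" is one flat list of numbers, 7 for each row, row after row: the shift along the tool's x, y, z each as a share of 5 cm, from -1 to 1, then the turn, a rotation vector about the tool's x, y, z each as a share of 0.5 rad, from -1 to 1, then the closure, from 0 (fully open) to 1 (shut). In form: [x, y, z, rx, ry, rz, claw, x, y, z, rx, ry, rz, claw, ...]. A call has 1 to 20 rows; each row shifts and turns the commanded pose from where the row before left it, along the tool's axes as they then stand; what a row does not reach is not made up. A row lasts 1/10 s, in which the tool goes at most 50 mm and 8.59 degrees, less where a joint would pass 70% of its speed; a pose out of reach is approached as far as the arm can. A call with a number of a shift or a turn outside -1 to 1 is refused whole. A call with a gripper value outside its range is refused whole. The fingers move at their own pace and stop on an object; "squeeze" is the grip in N (left out, the last holds). Time passes only in rows, so rows that do not move let the fingers close. It gives the time, the measured TCP pose, the force, the opening and the grip force at its end, in the units of the state.
- r.get_obs(): the state, without advancing time (a new reading comes with each control period).
- r.camera(name): name is "scene" or "top" or "wrist"; returns the picture (384x512x3 uint8, red, green, blue); there is no depth.
- r.get_calibration(name): a dict with "K" (3x3 intrinsics, pixels), "view" (4x4, takes a point from world to camera coordinates); the wrist camera has in their place "T_tool_cam" (4x4, takes a point from camera to tool coordinates, whose origin is the TCP and whose axes are the flange's). Camera axes: x right, y up, looking along -z (the intrinsics and any distortion apply to the point x, -y, -z); pixel columns grow to the right and rows downward; lengths in m; the calibration is good to about 2 mm. The wrist camera is an equidistant fisheye: a pixel r from the principal point sees the ray r / f radians off the axis. A picture is of the moment at which its call begins: read the wrist's pose just before it. get_calibration takes no time and is no camera call.
- r.job_done(): hands the job in; it is judged then, once.
Trained networks look in the newest picture that a camera, given by its name, has taken for a name from the list of things; names that differ only in an ending like _2 or _b are one class to them, and where a whole thing is asked for, a point or a joint stands for the part that bears it (a point fixed in the world has none). Each returns a list of dicts, best first, with "conf" (0 to 1); they miss things now and then, are a little off and sometimes report something else, mostly with a low value. They report only what shows in the picture. A call takes as long as a camera call. They do not tell look-alikes from the thing itself.
- r.find_in(target, camera): "centre" ([x, y, z] in m, in world coordinates, good to about 4 mm: the middle of the surface that is visible of it).
- r.regions_of(target, camera): "mask" (384x512 bool, what is visible of it).
- r.place_of(target, camera): "centre" ([x, y, z] in m, in world coordinates, good to about 4 mm: a listed point, or the origin of a listed thing).
The state is a dict: "t": time; "joints": joint angles; "qvel": joint speeds; "tau": joint torques, N m; "position": TCP position; "tool_rot": TCP orientation; "contact_force": force on the tool from outside, world axes, zero at the start; "moment": the same for the moment, N m; "width": opening from 0.0 (shut) to 1.0 (fully open); "grasp_force": force on a finger pad.
Only numpy, scipy, OpenCV 4.12 (cv2) and the standard library are available. Lean on these libraries where they do the work, as an engineer would, in place of code of your own. Each camera call takes 0.05 s, during which the arm holds its last target. There are 200 camera calls.

## Task

Slide just the top tile sideways off the stack, out of the open end of its tray, keeping it flat, onto the wooden board alongside until its leading edge rests squarely against the low stop at the board's far end; do not drag the other tiles along. Then take the rubbing stone, lay it gently crosswise on the tile's tray-side end and rub along the face to the stop end with a light, steady pressure of about 10 N. Put the stone back flat on its rubber mat, and disturb nothing else on the bench.

Things in the scene. Friction and masses are not known exactly. Their poses are not given: they have to be found in the camera images.
- board: Fixed wooden board, 150 (its x) by 190 (its y) mm, flat top 40 mm above its origin, the centre of its underside, which is let 1 to 6 mm into the bench. Along its +y end, over the full width, runs a dark stop strip 20 mm wide, 6 mm high, inner face at y = +75 mm: a tile against it is centred at y = 0. The open end (-y) faces the tray.
- tray: Fixed wooden tray with the stack, 121 (x) by 160 (y) mm, axes parallel to the board's. Origin: centre of its underside, let 0 to 7 mm into the bench. Floor 12 mm; 8 mm walls, 56 mm high, at both sides and back (-y); +y end open, 8 to 22 mm from the board. Walls stand 1 to 5 mm from the tiles and 4 mm above the top one: no room for a finger behind it, so it is drawn out by pressing on its face.
- top_tile_mid (a point): Centre (half-way up) of the stack's top tile: sage-green fired tile, 100 (its x) by 150 (its y) by 10 mm, about 300 g. In the stack its underside is 1 to 3.5 mm higher than the board's top. Friction between tiles and on the wood is about 0.3; fingertips hold better. It cracks if struck hard (over 100 N): touch down slowly, at 20 mm/s or less.
- tile2_mid (a point): Centre of the tile under the top one, same size and kind; it stays in the tray.
- tile1_mid (a point): Centre of the second tile from below, same size and kind; it stays in the tray.
- tile0_mid (a point): Centre of the lowest tile, same size and kind; it stays in the tray.
- mat: Fixed black rubber mat on which the rubbing stone lives, 160 (x) by 120 (y) by 4 mm. Origin: centre of its underside, on the bench.
- stone_mid (a point): Centre of the rubbing stone, 30 mm above its flat underside: dark grey-green abrasive block 100 (its x) by 50 (its y) by 20 mm, with a wooden handle 84 (x) by 26 (y) mm, from 20 to 60 mm above the underside, held across its y; 300 g, give or take a quarter. Laid crosswise, its 100 mm length spans the tile's 100 mm width.
- bowl: Bystander: cream water bowl, 120 mm across, 50 mm high. Origin: centre of its underside.
- jar: Bystander: amber jar with white lid, 68 mm across, 85 mm high. Origin: centre of its underside.
- brush_pot: Bystander: square pot with coloured stripes and brushes, 90 by 90 mm, brushes up to 230 mm high. Origin: centre of its underside.
- calipers: Bystander: steel calipers lying flat, 170 by 100 mm. Origin: centre of the underside.
- rib: Bystander: wooden potter's rib lying flat, 60 by 110 by 6 mm. Origin: centre of its underside.
Not all that is in view belongs to the job. What is shaped like the part that bears top_tile_mid but red is not meant. What is shaped like the part that bears stone_mid but red is not meant.

How it is judged:
On the way, in this order (a step that is already met when the one before it is completed fails the run):
1. the top tile lies flat on the board, square against the stop, and the three others are still in the tray (y of top_tile_mid in the frame of board between -0.004 and 0.004 m and x of top_tile_mid in the frame of board between -0.024 and 0.024 m and z of top_tile_mid in the frame of board between 0.042 and 0.048 m and angle between top_tile_mid's own z axis and vertical below 0.03 rad and angle between the y axis of top_tile_mid and the y axis of board, either way round below 0.07 rad and distance of each of tile0_mid, tile1_mid, tile2_mid from where it was at the start of the episode below 0.008 m), for 0.2 s.
2. the stone, crosswise and flat, presses on the tray-side end of the tile with 5 to 30 N (y of stone_mid in the frame of top_tile_mid between -0.075 and -0.038 m and x of stone_mid in the frame of top_tile_mid between -0.02 and 0.02 m and contact force between stone and top_tile between 5 and 30 N and angle between stone_mid's own z axis and vertical below 0.06 rad and angle between the x axis of stone_mid and the x axis of top_tile_mid, either way round below 0.17 rad), for 0.1 s.
3. still pressing, the stone passes the tray-side half of the tile (y of stone_mid in the frame of top_tile_mid between -0.034 and -0.006 m and x of stone_mid in the frame of top_tile_mid between -0.02 and 0.02 m and contact force between stone and top_tile between 5 and 30 N and angle between stone_mid's own z axis and vertical below 0.06 rad and angle between the x axis of stone_mid and the x axis of top_tile_mid, either way round below 0.17 rad), for 0.1 s.
4. still pressing, it passes the stop-side half (y of stone_mid in the frame of top_tile_mid between 0.006 and 0.034 m and x of stone_mid in the frame of top_tile_mid between -0.02 and 0.02 m and contact force between stone and top_tile between 5 and 30 N and angle between stone_mid's own z axis and vertical below 0.06 rad and angle between the x axis of stone_mid and the x axis of top_tile_mid, either way round below 0.17 rad), for 0.1 s.
5. still pressing, it reaches the stop end (y of stone_mid in the frame of top_tile_mid between 0.038 and 0.075 m and x of stone_mid in the frame of top_tile_mid between -0.02 and 0.02 m and contact force between stone and top_tile between 5 and 30 N and angle between stone_mid's own z axis and vertical below 0.06 rad and angle between the x axis of stone_mid and the x axis of top_tile_mid, either way round below 0.17 rad), for 0.1 s.
At the end, for the whole second after the job is handed in: Top tile flat on the board, within 4 mm of touching the stop, within 4 degrees of square to it, not over the board's sides; the other three tiles within 8 mm of where they were; stone flat and at rest on its mat, its centre at least 25 mm (x) and 10 mm (y) inside the mat's edges (all of step 1 and x of stone_mid in the frame of mat between -0.055 and 0.055 m and y of stone_mid in the frame of mat between -0.05 and 0.05 m and z of stone_mid in the frame of mat between 0.03 and 0.038 m and angle between stone_mid's own z axis and vertical below 0.05 rad and linear speed of each of stone, top_tile below 0.02 m/s).
It fails at once if the top tile is lifted or tipped instead of slid (z of top_tile_mid in the frame of tray above 0.06 m or angle between top_tile_mid's own z axis and vertical above 0.12 rad).
It fails at once if another tile of the stack is dragged more than 8 mm (distance of any of tile0_mid, tile1_mid, tile2_mid from where it was at the start of the episode above 0.008 m).
It fails at once if the tile is struck or pressed with more than 100 N (contact force between stone and top_tile above 100 N or contact force between top_tile and the fingers above 100 N).
It fails at once if a bystander is moved more than 30 mm (distance of any of bowl, jar, brush_pot, calipers, rib from where it was at the start of the episode above 0.03 m).
It also fails if it takes over 72 s, if anything falls off the work surface, if the arm or the gripper's body presses on something with over 40 N, if the wrist force passes 120 N, or if a joint passes its speed limit or range.

## Working session

There is one attempt and no reset: what is moved stays moved. The work goes in short steps, Python scripts to look and compute and a tool call to move; the robot and the scene stay as the last step left them, time stands still between calls to the robot, and variables do not carry over. Pictures are saved under pics/ and viewed, at most 11 in all, crops included, and the job is handed in when it is done.

Besides the shell and the picture viewer there is one more tool, called as name(argument=value, ...) on one line, values as JSON. drive_tool: Moves the arm, as the interface text tells. Shift numbers are shares of 5 cm and turn numbers shares of 0.5 rad, none past 1 either way. Its arguments: {"type":"object","properties":{"plan":{"type":"array"},"squeeze":{"type":"number"}},"required":["plan"]}

```bash
mkdir -p pics
cat > h.py <<'E'
import numpy as np,cv2
from workcell import r
def save(c,n,s=1.5):
    im=r.camera(c); cv2.imwrite(f'pics/{n}.png',cv2.resize(im[:,:,::-1],None,fx=s,fy=s)); return im
def proj(p,c):
    k=r.get_calibration(c);q=np.array(k['view'])@np.r_[p,1];q=np.array(k['K'])@[q[0],-q[1],-q[2]];return (q[:2]/q[2]).round(0)
E
python3 - <<'E'
from h import *
np.set_printoptions(precision=4,suppress=True)
for c in ['top','scene']:
    save(c,c+'0')
    for n in 'board tray top_tile_mid mat stone_mid bowl jar brush_pot calipers rib'.split():
        for d in r.place_of(n,c)[:3]:
            print(c,n,round(d['conf'],2),np.array(d['centre']).round(4),proj(d['centre'],c))
o=r.get_obs();print(o)
E
```

```text
top board 0.65 [ 0.4943  0.1143 -0.0003] [201. 193.]
top top_tile_mid 0.73 [ 0.4875 -0.0725  0.0428] [261. 194.]
top top_tile_mid 0.62 [ 0.2968 -0.1835  0.0015] [297. 257.]
top mat 0.9 [ 0.4492 -0.3705 -0.0022] [355. 209.]
top stone_mid 0.81 [ 0.4689 -0.3703  0.0316] [358. 201.]
top stone_mid 0.78 [ 0.2806 -0.5165  0.0304] [407. 263.]
top bowl 0.57 [ 0.5005  0.3392 -0.0044] [129. 191.]
top jar 0.58 [0.7171 0.1819 0.0018] [181. 124.]
top jar 0.49 [ 0.4666 -0.3705  0.0347] [358. 202.]
top jar 0.47 [0.6487 0.4393 0.0019] [ 99. 144.]
top brush_pot 0.96 [ 0.6867 -0.3564  0.0012] [349. 135.]
top brush_pot 0.34 [ 0.4666 -0.3689  0.0311] [357. 202.]
top calipers 0.8 [0.6502 0.4416 0.0045] [ 98. 143.]
top rib 0.63 [ 0.7538 -0.0469 -0.0003] [253. 114.]
scene board 0.7 [0.499  0.1134 0.0012] [303. 227.]
scene tray 0.89 [ 0.4787 -0.0755 -0.0003] [265. 186.]
scene top_tile_mid 0.96 [ 0.4828 -0.0692  0.0425] [266. 179.]
scene top_tile_mid 0.7 [ 0.2935 -0.1838  0.0065] [284. 141.]
scene mat 0.82 [ 0.4476 -0.3776 -0.0016] [216. 134.]
scene stone_mid 0.91 [ 0.466  -0.3705  0.0329] [213. 130.]
scene stone_mid 0.57 [ 0.2836 -0.5153  0.0315] [228.  92.]
scene stone_mid 0.21 [0.4964 0.3401 0.002 ] [366. 282.]
scene bowl 0.71 [0.4974 0.34   0.0002] [366. 282.]
scene jar 0.88 [0.7198 0.1845 0.0025] [263. 292.]
scene brush_pot 0.72 [ 0.6876 -0.353  -0.0012] [163. 169.]
scene calipers 0.95 [ 0.6507  0.4401 -0.0009] [359. 354.]
scene rib 0.67 [ 0.7508 -0.049   0.0001] [200. 239.]
{'t': 1.1, 'joints': array([1.0704, 0.2586, 0.0215, 1.3337, 0.    , 1.4182]), 'qvel': array([ 0.0008, -0.0004, -0.0012, -0.0014,  0.0002, -0.0001]), 'tau': array([  0.0019, -55.5397,  34.4736,   0.0015,  -0.0001,  -0.    ]), 'position': array([0.1874, 0.5171, 0.2423]), 'tool_rot': array([-0.5436, -3.0942, -0.0001]), 'contact_force': array([-0.4553, -0.47  ,  1.1199]), 'moment': array([ 0.0075, -0.0091,  0.0027]), 'grasp_force': 0.0, 'width': 0.9970968546473326}
```

Run:
```python
from h import *
im=cv2.imread('pics/top0.png')
cv2.imwrite('pics/topcrop.png',cv2.resize(im[130:420,230:650],(800,552),interpolation=cv2.INTER_CUBIC))
```

```text
(no output)
```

View pics/top0.png

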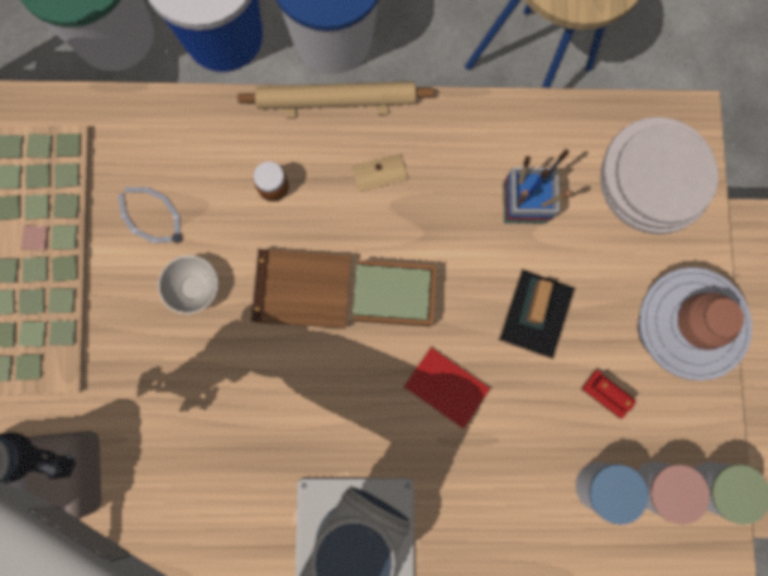

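View pics/topcrop.png

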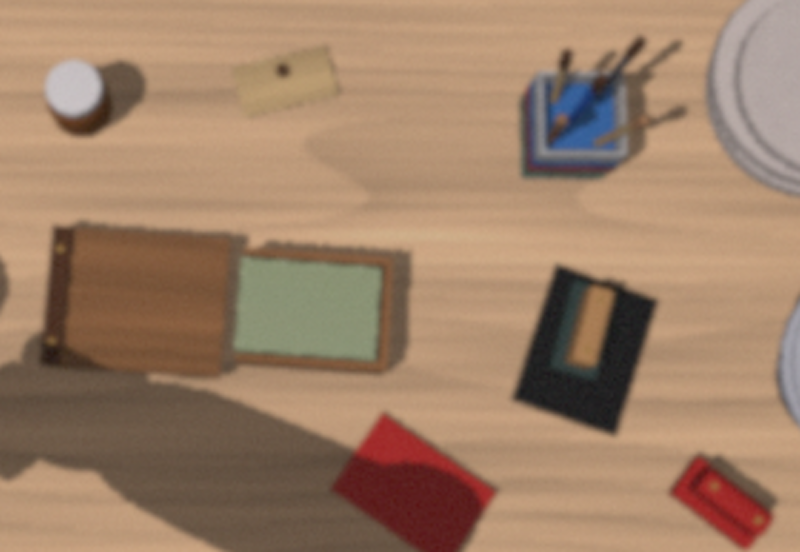

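Top view, 768×576 pixels: 
- **Tiles:** the sage-green one in the tray at (390,292) and a red one on the bench at (448,388). The green one fits the description.
- **Stones:** the grey-green one with a wooden handle on the black mat at (538,303) and a red one at (608,392). The one on the mat fits. The crop confirms both.

Next I'll get the headings from masks.

```bash
cat >> h.py <<'E'
def unproj(uv,c,z):
    k=r.get_calibration(c);V=np.array(k['view']);K=np.array(k['K'])
    d=np.c_[uv,np.ones(len(uv))]@np.linalg.inv(K).T; d=d*[1,-1,-1]
    C=-V[:3,:3].T@V[:3,3]; D=d@V[:3,:3]
    return (C+D*((z-C[2])/D[:,2])[:,None])[:,:2]
def rect(m,c,z):
    cs,_=cv2.findContours(m.astype(np.uint8),0,1); q=max(cs,key=cv2.contourArea)[:,0]
    P=unproj(q,c,z); (x,y),(w,h),a=cv2.minAreaRect((P*1000).astype(np.float32))
    return [round(float(v),1) for v in (x,y,w,h,a)]
E
python3 - <<'E'
from h import *
for c in ['top','scene']:
    im=r.camera(c)
    for n,z in [('board',.037),('top_tile_mid',.05),('tray',.052),('mat',.004),('stone_mid',.06)]:
        for d in r.regions_of(n,c)[:2]:
            m=d['mask']; print(c,n,round(d['conf'],2),m.sum(),rect(m,c,z))
            if n=='stone_mid':
                hsv=cv2.cvtColor(im,cv2.COLOR_RGB2HSV); w=m&(hsv[...,2]>110)
                if w.sum()>20: print(' handle',rect(w,c,.064))
    hsv=cv2.cvtColor(im,cv2.COLOR_RGB2HSV)
    b=cv2.inRange(hsv,(0,0,0),(180,255,60)).astype(bool)
    W=np.zeros_like(b); u,v=proj([.449,-.371,0],c).astype(int); W[v-40:v+40,u-40:u+40]=1
    print(c,'dark near mat',rect(b&W,c,.004))
    g=cv2.inRange(hsv,(35,25,60),(85,255,255)).astype(bool); W[:]=0; u,v=proj([.485,-.07,0.05],c).astype(int); W[v-40:v+40,u-45:u+45]=1
    print(c,'green',rect(g&W,c,.05))
E
```

```text
top board 0.59 3072 [491.9, 110.8, 191.0, 153.3, 86.5]
top top_tile_mid 0.91 1603 [294.1, -183.4, 147.0, 98.2, 55.9]
top top_tile_mid 0.58 1593 [484.6, -72.9, 148.9, 100.0, 86.1]
top tray 0.63 547 [481.7, -80.9, 157.4, 127.5, 87.4]
top tray 0.26 1372 [442.6, -366.7, 119.4, 154.2, 70.5]
top mat 0.9 1438 [448.2, -379.0, 124.4, 161.3, 70.3]
top stone_mid 0.75 609 [281.3, -502.6, 103.8, 54.2, 53.4]
 handle [281.0, -500.9, 103.5, 53.0, 51.9]
top stone_mid 0.61 563 [462.4, -362.5, 53.0, 99.7, 73.5]
 handle [466.5, -370.0, 27.8, 84.5, 73.0]
top dark near mat [449.2, -377.3, 110.9, 152.7, 70.5]
top green [484.8, -71.8, 145.1, 96.5, 86.1]
scene board 0.91 3335 [500.3, 115.8, 200.1, 170.2, 86.6]
scene top_tile_mid 0.88 1224 [487.6, -67.3, 154.4, 101.1, 85.8]
scene top_tile_mid 0.87 828 [330.6, -152.4, 149.5, 94.6, 55.5]
scene tray 0.75 774 [497.1, -66.5, 186.5, 147.7, 85.3]
scene mat 0.74 514 [451.0, -374.6, 122.0, 162.5, 69.4]
scene stone_mid 0.86 290 [309.0, -481.1, 160.4, 46.4, 51.3]
 handle [306.7, -483.4, 141.9, 46.2, 51.3]
scene stone_mid 0.76 535 [486.7, -343.2, 100.7, 104.8, 73.0]
 handle [469.0, -366.7, 34.2, 81.8, 75.2]
scene dark near mat [452.4, -371.1, 112.7, 155.8, 70.4]
scene green [492.1, -58.1, 165.0, 104.5, 84.3]
```

drive_tool(plan=[0,0,0,0,0,-0.28,1,0,0,0,0,0,-0.28,1,-0.37,-0.62,0,0,0,0,1,-0.37,-0.62,0,0,0,0,1,-0.37,-0.62,0,0,0,0,1,-0.37,-0.62,0,0,0,0,1,-0.37,-0.62,0,0,0,0,1,-0.37,-0.62,0,0,0,0,1,-0.37,-0.62,0,0,0,0,1,-0.37,-0.62,0,0,0,0,1,-0.37,-0.62,0,0,0,0,1,-0.37,-0.62,0,0,0,0,1,-0.37,-0.62,0,0,0,0,1,-0.37,-0.62,0,0,0,0,1,-0.37,-0.62,0,0,0,0,1,-0.37,-0.62,0,0,0,0,1,-0.37,-0.62,0,0,0,0,1,-0.37,-0.62,0,0,0,0,1,-0.37,-0.62,0,0,0,0,1,-0.37,-0.62,0,0,0,0,1])

```text
t: 3.7
position: [0.4823, -0.0638, 0.2424]
tool_rot: [0.107, 3.139, -0.0]
contact_force: [1.3, 1.2, 0.3]
width: 0.001
grasp_force: 0.0
```

```bash
cat >> h.py <<'E'
from scipy.spatial.transform import Rotation as Ro
def rel(p,yaw):  # yaw: world angle (deg) of tool y axis, tool down
    o=r.get_obs();R=Ro.from_rotvec(o['tool_rot']);a=np.radians(yaw)
    y=np.array([np.cos(a),np.sin(a),0]);z=np.array([0,0,-1.]);T=Ro.from_matrix(np.c_[np.cross(y,z),y,z])
    print('pos',np.round(o['position'],4),'F',np.round(o['contact_force'],1),'t',o['t'],'w',round(o['width'],3))
    print('shift shares(now)',np.round(R.inv().apply(np.array(p)-o['position'])/.05,3),'(in target frame)',np.round(T.inv().apply(np.array(p)-o['position'])/.05,3),'turn shares',np.round((R.inv()*T).as_rotvec()/.5,3))
E
python3 - <<'E'
from h import *
save('wrist','w0')
rel([.4855,-.061,.10],86.2); print(r.nose_length)
for n in ['board','top_tile_mid','tray']: 
    for d in r.place_of(n,'wrist')[:2]: print(n,d['conf'],np.round(d['centre'],4))
E
```

```text
pos [ 0.4848 -0.0676  0.2418] F [ 1.5 -2.8 -1.3] t 3.75 w 0.004
shift shares(now) [-2.000e-03  1.380e-01  2.836e+00] (in target frame) [-0.006  0.133  2.836] turn shares [-0.004  0.002 -0.007]
0.011
board 0.95 [ 0.4923  0.1146 -0.0019]
top_tile_mid 0.65 [ 0.4854 -0.0721  0.0471]
top_tile_mid 0.65 [ 0.2947 -0.1871  0.0061]
```

View pics/w0.png

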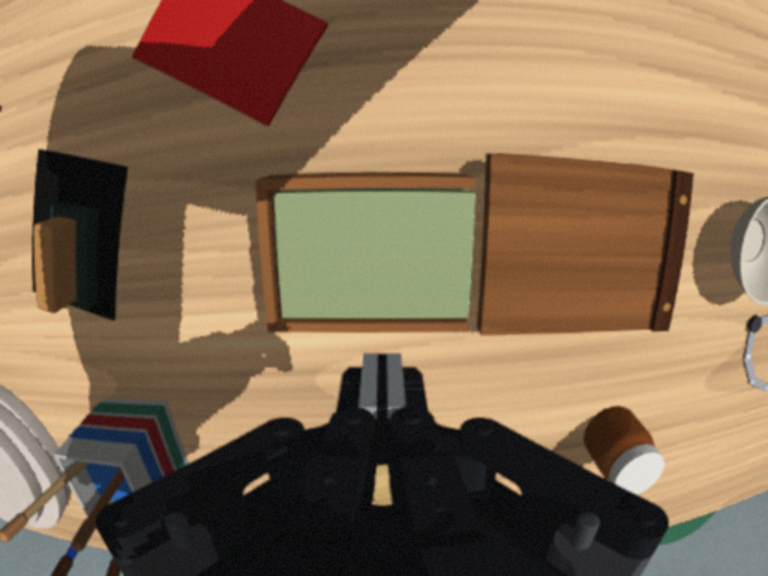

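Wrist view: the tile spans (275–475, 190–320) in the tray. The board is to its right with the stop's inner face near column 667, and the shut fingers are at (382,380). I'll compute the travel from this and descend to hover.

```bash
cat >> h.py <<'E'
def wun(uv,z):
    k=r.get_calibration('wrist');T=np.array(k['T_tool_cam']);K=np.array(k['K']);o=r.get_obs();R=Ro.from_rotvec(o['tool_rot']).as_matrix()
    out=[]
    for u,v in np.atleast_2d(uv):
        a=np.array([(u-K[0,2])/K[0,0],(v-K[1,2])/K[1,1]]);th=np.hypot(*a);s=np.sin(th)/th
        d=R@T[:3,:3]@np.array([a[0]*s,-a[1]*s,-np.cos(th)]);C=o['position']+R@T[:3,3]
        out.append(C+d*(z-C[2])/d[2])
    return np.array(out)
E
python3 - <<'E'
from h import *
a=np.radians(86.2);y=np.array([np.cos(a),np.sin(a),0]);x=np.array([y[1],-y[0],0])
for n,p,z in [('tile back',(277,256),.047),('tile front',(474,256),.047),('stop',(666,251),.038),('board near',(486,250),.037),('tile corners',[(277,193),(475,190),(471,319),(282,319)],.047),('boardcorners',[(490,154),(676,170),(654,329),(482,333)],.037)]:
    w=wun(np.array(p)/1.5,z); print(n,np.round(np.c_[w@x,w@y,w],4).tolist())
print(np.array([.4854,-.072,0])@np.c_[x,y],np.array([.4935,.114,0])@np.c_[x,y])
E
```

```text
tile back [[0.4882, -0.1105, 0.4798, -0.1426, 0.047]]
tile front [[0.4887, 0.0409, 0.4903, 0.0084, 0.047]]
stop [[0.4835, 0.2251, 0.4973, 0.1926, 0.038]]
board near [[0.4864, 0.0525, 0.4888, 0.0202, 0.037]]
tile corners [[0.4395, -0.1077, 0.4314, -0.1365, 0.047], [0.438, 0.0393, 0.4396, 0.0102, 0.047], [0.541, 0.0418, 0.5426, 0.0058, 0.047], [0.5406, -0.1105, 0.5321, -0.146, 0.047]]
boardcorners [[0.4109, 0.0523, 0.4135, 0.025, 0.037], [0.4103, 0.2267, 0.4244, 0.199, 0.037], [0.5601, 0.229, 0.5741, 0.1914, 0.037], [0.5582, 0.0545, 0.5606, 0.0174, 0.037]]
[ 0.48910455 -0.03967235] [0.4848598  0.14645554]
```

drive_tool(plan=[0,0.13,0.6,0,0,0,1,0,0,0.6,0,0,0,1,0,0,0.6,0,0,0,1,0,0,0.6,0,0,0,1,0,0,0.6,0,0,0,1,0,0,0.3,0,0,0,1,0,0,0,0,0,0,1,0,0,0,0,0,0,1])

```text
t: 4.7
position: [0.4823, -0.055, 0.078]
tool_rot: [0.105, 3.14, 0.0]
contact_force: [-0.1, -0.6, 0.3]
width: 0.001
grasp_force: 0.0
```

drive_tool(plan=[0,0,0.04,0,0,0,1,0,0,0.04,0,0,0,1,0,0,0.04,0,0,0,1,0,0,0.04,0,0,0,1,0,0,0.04,0,0,0,1,0,0,0.04,0,0,0,1,0,0,0.04,0,0,0,1,0,0,0.02,0,0,0,1])

```text
t: 5.5
position: [0.4822, -0.0557, 0.062]
tool_rot: [-0.107, -3.139, -0.0]
contact_force: [0.0, -0.6, -0.2]
width: 0.002
grasp_force: 0.0
```

drive_tool(plan=[0,0,0.02,0,0,0,1,0,0,0.02,0,0,0,1])

```text
t: 5.7
position: [0.4823, -0.0558, 0.061]
tool_rot: [0.106, 3.139, -0.0]
contact_force: [-6.9, 2.6, 24.1]
width: 0.001
grasp_force: 12.0
```

drive_tool(plan=[0,0,-0.01,0,0,0,1,0,0,0,0,0,0,1])

```text
t: 5.9
position: [0.4825, -0.0558, 0.0611]
tool_rot: [0.106, 3.139, -0.0]
contact_force: [-1.1, -0.2, 5.6]
width: -0.0
grasp_force: 3.0
```

drive_tool(plan=[0,0,0,0,0,0,1])

```text
t: 6.0
position: [0.4825, -0.0558, 0.0611]
tool_rot: [0.106, 3.139, -0.0]
contact_force: [-1.7, 0.0, 6.1]
width: -0.001
grasp_force: 3.2
```

drive_tool(plan=[0,0,0.004,0,0,0,1,0,0.03,0,0,0,0,1,0,0.06,0,0,0,0,1,0,0.06,0,0,0,0,1])

```text
t: 6.4
position: [0.4835, -0.0488, 0.0611]
tool_rot: [0.107, 3.138, -0.002]
contact_force: [0.0, -3.0, 6.4]
width: 0.003
grasp_force: 2.9
```

Run:
```python
from h import *
save('wrist','w1',1.5)
rel([.4855,-.061,.0611],86.2)
for d in r.place_of('top_tile_mid','wrist')[:1]: print(d['conf'],np.round(d['centre'],4))
```

```text
pos [ 0.4836 -0.0485  0.0611] F [-0.6 -1.3  5.9] t 6.45 w 0.005
shift shares(now) [-0.056 -0.248  0.001] (in target frame) [-0.055 -0.248  0.001] turn shares [-0.002  0.003 -0.003]
0.89 [ 0.489  -0.0607  0.0492]
```

drive_tool(plan=[0,0.04,0.004,0,0,0,1,0,0.06,0,0,0,0,1,0,0.07,0,0,0,0,1,0,0.07,0,0,0,0,1,0,0.07,0,0,0,0,1])

```text
t: 7.0
position: [0.4848, -0.0334, 0.0611]
tool_rot: [0.107, 3.138, -0.002]
contact_force: [-0.3, -3.8, 7.8]
width: -0.003
grasp_force: 3.8
```

drive_tool(plan=[0,0.07,0,0,0,0,1,0,0.07,0,0,0,0,1,0,0.07,0,0,0,0,1,0,0.07,0,0,0,0,1])

```text
t: 7.4
position: [0.4858, -0.0194, 0.0611]
tool_rot: [0.107, 3.138, -0.002]
contact_force: [-1.1, -3.1, 7.3]
width: -0.003
grasp_force: 3.8
```

Run:
```python
from h import *
save('wrist','w2',1.5)
rel([.4855,-.061,.0611],86.2)
for c in ['wrist','top']:
  if c=='top': r.camera(c)
  for d in r.place_of('top_tile_mid',c)[:2]: print(d['conf'],np.round(d['centre'],4))
```

```text
pos [ 0.4858 -0.0189  0.0611] F [ 1.1 -1.5  7.6] t 7.45 w -0.0
shift shares(now) [-0.052 -0.84   0.001] (in target frame) [-0.051 -0.84   0.   ] turn shares [-0.002  0.004 -0.003]
0.7 [ 0.4887 -0.0329  0.05  ]
0.58 [7.148e-01 1.812e-01 4.000e-04]
0.59 [ 0.2943 -0.1791  0.0029]
```

View pics/w2.png

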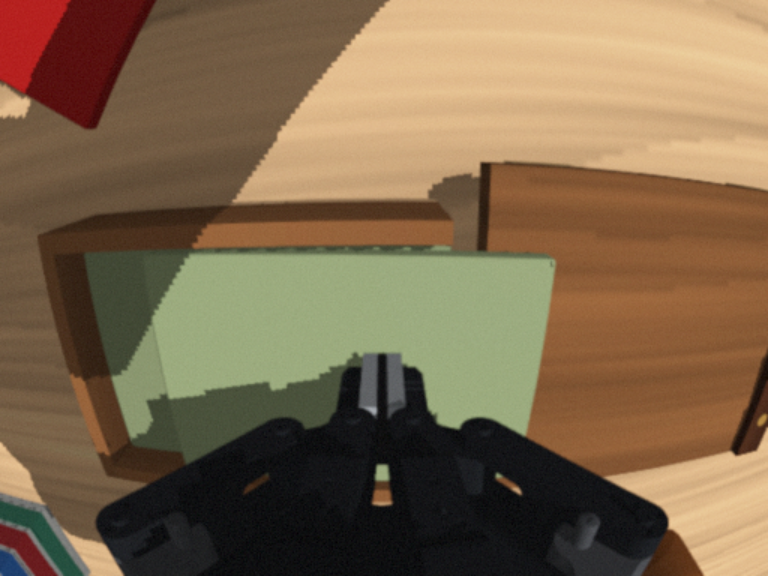

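The picture shows the top tile's rear edge off the back wall near column 165, with tile 2 still against the wall and the tile's nose over the board at column 550. I'll continue.

drive_tool(plan=[0,0.05,0,0,0,0,1,0,0.08,0,0,0,0,1,0,0.08,0,0,0,0,1,0,0.08,0,0,0,0,1,0,0.08,0,0,0,0,1,0,0.08,0,0,0,0,1])

```text
t: 8.2
position: [0.4873, 0.0031, 0.0611]
tool_rot: [0.107, 3.138, -0.002]
contact_force: [-0.2, -2.3, 6.9]
width: 0.001
grasp_force: 3.8
```

drive_tool(plan=[0,0.08,0,0,0,0,1,0,0.08,0,0,0,0,1])

```text
t: 8.4
position: [0.4877, 0.0112, 0.061]
tool_rot: [0.107, 3.138, -0.002]
contact_force: [0.9, -2.2, 7.0]
width: -0.002
grasp_force: 2.8
```

drive_tool(plan=[0,0.06,0.001,0,0,0,1,0,0.06,0.001,0,0,0,1])

```text
t: 8.6
position: [0.488, 0.0173, 0.0608]
tool_rot: [0.107, 3.138, -0.002]
contact_force: [0.3, -1.9, 5.2]
width: -0.001
grasp_force: 2.7
```

drive_tool(plan=[0,0.06,0.003,0,0,0,1,0,0.06,0.002,0,0,0,1,0,0.06,0.002,0,0,0,1])

```text
t: 8.9
position: [0.4887, 0.0262, 0.0605]
tool_rot: [0.107, 3.138, -0.002]
contact_force: [-0.4, -2.3, 6.5]
width: 0.004
grasp_force: 3.3
```

drive_tool(plan=[0,0.06,0.002,0,0,0,1,0,0.06,0.002,0,0,0,1,0,0.06,0.002,0,0,0,1])

```text
t: 9.2
position: [0.4893, 0.0351, 0.0603]
tool_rot: [0.107, 3.138, -0.002]
contact_force: [-0.3, -1.5, 8.0]
width: 0.002
grasp_force: 3.7
```

drive_tool(plan=[0,0.06,0.002,0,0,0,1,0,0.06,0.002,0,0,0,1,0,0.06,0.002,0,0,0,1])

```text
t: 9.5
position: [0.4901, 0.0441, 0.0601]
tool_rot: [0.107, 3.138, -0.002]
contact_force: [-0.7, -2.4, 8.5]
width: -0.002
grasp_force: 4.3
```

drive_tool(plan=[0,0.06,0.001,0,0,0,1,0,0.06,0.001,0,0,0,1,0,0.06,0.001,0,0,0,1,0,0.06,0.001,0,0,0,1])

```text
t: 9.9
position: [0.4909, 0.056, 0.0599]
tool_rot: [0.107, 3.138, -0.002]
contact_force: [-0.4, -2.8, 8.3]
width: 0.002
grasp_force: 4.3
```

drive_tool(plan=[0,0.06,0.001,0,0,0,1,0,0.06,0.001,0,0,0,1,0,0.06,0.001,0,0,0,1,0,0.06,0.001,0,0,0,1])

```text
t: 10.3
position: [0.4918, 0.068, 0.0598]
tool_rot: [0.107, 3.137, -0.002]
contact_force: [-0.3, -2.4, 9.0]
width: -0.0
grasp_force: 4.6
```

drive_tool(plan=[0,0.06,0.001,0,0,0,1,0,0.06,0.001,0,0,0,1,0,0.06,0.001,0,0,0,1,0,0.06,0.001,0,0,0,1])

```text
t: 10.7
position: [0.4926, 0.08, 0.0597]
tool_rot: [0.107, 3.137, -0.002]
contact_force: [-0.2, -3.8, 10.1]
width: -0.0
grasp_force: 4.9
```

drive_tool(plan=[0,0.06,0,0,0,0,1,0,0.06,0.001,0,0,0,1,0,0.06,0.001,0,0,0,1])

```text
t: 11.0
position: [0.4933, 0.089, 0.0596]
tool_rot: [0.107, 3.137, -0.002]
contact_force: [-0.2, -2.8, 10.0]
width: -0.006
grasp_force: 5.1
```

drive_tool(plan=[0,0.06,0.001,0,0,0,1,0,0.06,0.001,0,0,0,1])

```text
t: 11.2
position: [0.4937, 0.095, 0.0595]
tool_rot: [0.107, 3.137, -0.002]
contact_force: [-0.6, -3.1, 9.1]
width: -0.003
grasp_force: 4.7
```

drive_tool(plan=[0,0.06,0.001,0,0,0,1])

```text
t: 11.3
position: [0.4934, 0.0983, 0.0589]
tool_rot: [0.107, 3.138, -0.0]
contact_force: [-0.1, -0.4, 0.1]
width: -0.005
grasp_force: 0.0
```

drive_tool(plan=[0,0,0.008,0,0,0,1])

```text
t: 11.4
position: [0.4931, 0.0988, 0.0585]
tool_rot: [0.106, 3.139, 0.001]
contact_force: [-1.7, 2.4, 11.2]
width: 0.001
grasp_force: 6.1
```

drive_tool(plan=[0,0,0.006,0,0,0,1])

```text
t: 11.5
position: [0.4932, 0.0988, 0.0585]
tool_rot: [0.106, 3.139, 0.001]
contact_force: [-3.4, 1.9, 14.0]
width: -0.0
grasp_force: 7.5
```

drive_tool(plan=[0,0.03,-0.003,0,0,0,1,0,0.06,0,0,0,0,1,0,0.06,0,0,0,0,1])

```text
t: 11.8
position: [0.494, 0.1055, 0.0585]
tool_rot: [0.107, 3.138, -0.002]
contact_force: [0.2, -3.6, 8.8]
width: 0.002
grasp_force: 4.2
```

drive_tool(plan=[0,0.06,0,0,0,0,1,0,0.06,0,0,0,0,1,0,0.06,0,0,0,0,1])

```text
t: 12.1
position: [0.4946, 0.1145, 0.0585]
tool_rot: [0.107, 3.138, -0.002]
contact_force: [-0.1, -2.8, 8.2]
width: 0.002
grasp_force: 4.2
```

drive_tool(plan=[0,0.05,0,0,0,0,1,0,0.03,0,0,0,0,1,0,0,0,0,0,0,1])

```text
t: 12.4
position: [0.4949, 0.1187, 0.0585]
tool_rot: [0.107, 3.138, -0.001]
contact_force: [0.3, -1.5, 7.6]
width: 0.001
grasp_force: 4.2
```

Run:
```python
from h import *
rel([.4855,-.061,.0611],86.2)
im=save('wrist','w3',1.5)
for n in ['top_tile_mid','board']:
  for d in r.place_of(n,'wrist')[:1]: print(n,d['conf'],np.round(d['centre'],4))
```

```text
pos [0.4949 0.1187 0.0585] F [ 0.3 -1.5  7.6] t 12.4 w 0.001
shift shares(now) [-0.057 -3.598 -0.049] (in target frame) [-0.051 -3.598 -0.051] turn shares [-0.001  0.003 -0.003]
top_tile_mid 0.87 [0.5022 0.1021 0.0445]
```

View pics/w3.png

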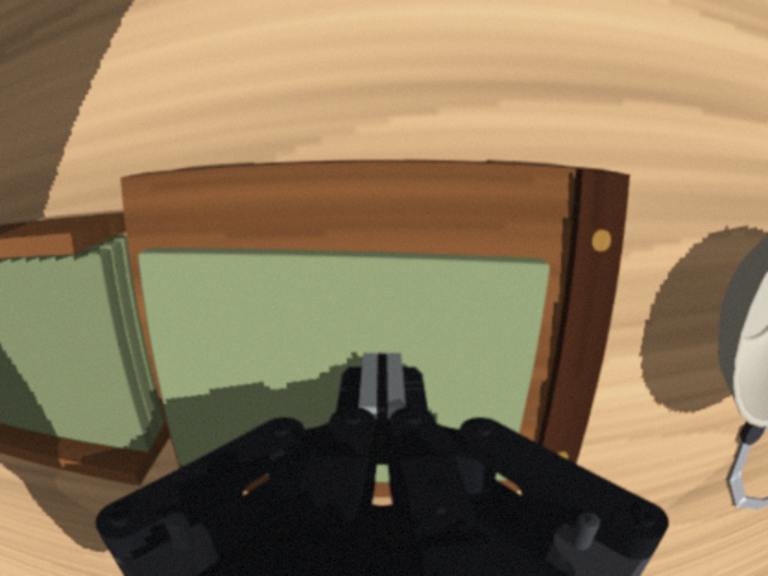

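The tile lies on the board, with its leading edge (column 548) about 7 mm short of the stop (column 567). The three other tiles are in the tray.

drive_tool(plan=[0,0.04,0,0,0,0,1,0,0.04,0,0,0,0,1])

```text
t: 12.75
position: [0.4951, 0.1224, 0.0585]
tool_rot: [0.107, 3.138, -0.001]
contact_force: [1.0, -3.8, 8.6]
width: 0.005
grasp_force: 4.2
```

drive_tool(plan=[0,0.03,0,0,0,0,1])

```text
t: 12.85
position: [0.4952, 0.124, 0.0585]
tool_rot: [0.107, 3.138, -0.001]
contact_force: [-0.2, -2.7, 8.1]
width: -0.003
grasp_force: 4.2
```

drive_tool(plan=[0,0.02,0,0,0,0,1])

```text
t: 12.95
position: [0.4953, 0.125, 0.0585]
tool_rot: [0.107, 3.138, -0.001]
contact_force: [-0.7, -3.3, 7.0]
width: -0.003
grasp_force: 4.3
```

drive_tool(plan=[0,0.02,0,0,0,0,1])

```text
t: 13.05
position: [0.4953, 0.1259, 0.0585]
tool_rot: [0.107, 3.138, -0.001]
contact_force: [-1.0, -3.0, 8.7]
width: 0.002
grasp_force: 4.3
```

drive_tool(plan=[0,0.02,0,0,0,0,1])

```text
t: 13.15
position: [0.4954, 0.1269, 0.0585]
tool_rot: [0.107, 3.138, -0.001]
contact_force: [-0.1, -2.7, 8.0]
width: -0.003
grasp_force: 4.2
```

drive_tool(plan=[0,0.02,0,0,0,0,1])

```text
t: 13.25
position: [0.4955, 0.1279, 0.0585]
tool_rot: [0.107, 3.138, -0.001]
contact_force: [0.2, -3.8, 8.7]
width: -0.004
grasp_force: 4.2
```

drive_tool(plan=[0,0.02,0,0,0,0,1])

```text
t: 13.35
position: [0.4956, 0.1289, 0.0585]
tool_rot: [0.107, 3.138, -0.001]
contact_force: [0.9, -3.4, 7.8]
width: 0.004
grasp_force: 4.2
```

drive_tool(plan=[0,0.02,0,0,0,0,1])

```text
t: 13.45
position: [0.4956, 0.1298, 0.0585]
tool_rot: [0.107, 3.138, -0.002]
contact_force: [-0.9, -4.0, 8.7]
width: 0.001
grasp_force: 4.4
```

drive_tool(plan=[0,0.02,0,0,0,0,1])

```text
t: 13.55
position: [0.4957, 0.1307, 0.0585]
tool_rot: [0.107, 3.138, -0.002]
contact_force: [-0.3, -4.4, 9.1]
width: -0.003
grasp_force: 4.3
```

Run:
```python
from h import *
rel([.4855,-.061,.0611],86.2)
im=save('wrist','w4',1.5)
cv2.imwrite('pics/w4c.png',cv2.resize(im[90:310,250:450,::-1],(545,600)))
```

```text
pos [0.4957 0.1307 0.0585] F [-0.3 -4.4  9.1] t 13.55 w -0.003
shift shares(now) [-0.059 -3.84  -0.047] (in target frame) [-0.051 -3.84  -0.052] turn shares [-0.002  0.003 -0.004]
```

View pics/w4c.png

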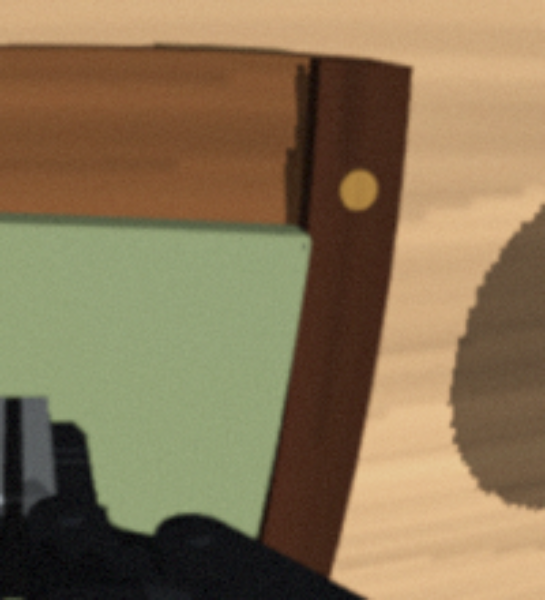

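The crop shows the tile's edge meeting the stop at (305,235), with at most a sliver of gap lower at (262,530). One more push, then I'll lift.

drive_tool(plan=[0,0.02,0,0,0,0,1,0,0.02,0,0,0,0,1])

```text
t: 13.8
position: [0.4958, 0.1327, 0.0585]
tool_rot: [0.107, 3.138, -0.002]
contact_force: [-1.1, -4.4, 8.6]
width: -0.002
grasp_force: 4.3
```

drive_tool(plan=[0,0.02,0,0,0,0,1,0,0.02,0,0,0,0,1,0,0,0,0,0,0,1])

```text
t: 14.1
position: [0.4959, 0.1348, 0.0585]
tool_rot: [0.107, 3.138, -0.002]
contact_force: [-0.2, -3.6, 9.1]
width: -0.001
grasp_force: 4.3
```

drive_tool(plan=[0,0,-0.05,0,0,0,1,0,0,-0.2,0,0,0,1,0,0,-0.5,0,0,0,1,0,0,-0.8,0,0,0,1,0,0,-0.8,0,0,0,1,0,0,0,0,0,0,1,0,0,0,0,0,0,1])

```text
t: 14.8
position: [0.4956, 0.1355, 0.1764]
tool_rot: [0.106, 3.138, 0.001]
contact_force: [-0.8, -0.7, -0.7]
width: -0.003
grasp_force: 0.0
```

Run:
```python
from h import *
rel([.4663,-.370,.19],73)
im=save('wrist','w5',1.5)
for n in ['top_tile_mid','board']:
  for d in r.place_of(n,'wrist')[:1]: print(n,d['conf'],np.round(d['centre'],4))
```

```text
pos [0.4956 0.1355 0.1764] F [-0.8 -0.7 -0.7] t 14.8 w -0.003
shift shares(now) [ -0.1   -10.125  -0.276] (in target frame) [-2.396 -9.838 -0.271] turn shares [0.001 0.004 0.458]
top_tile_mid 0.62 [0.5003 0.111  0.0486]
```

View pics/w5.png

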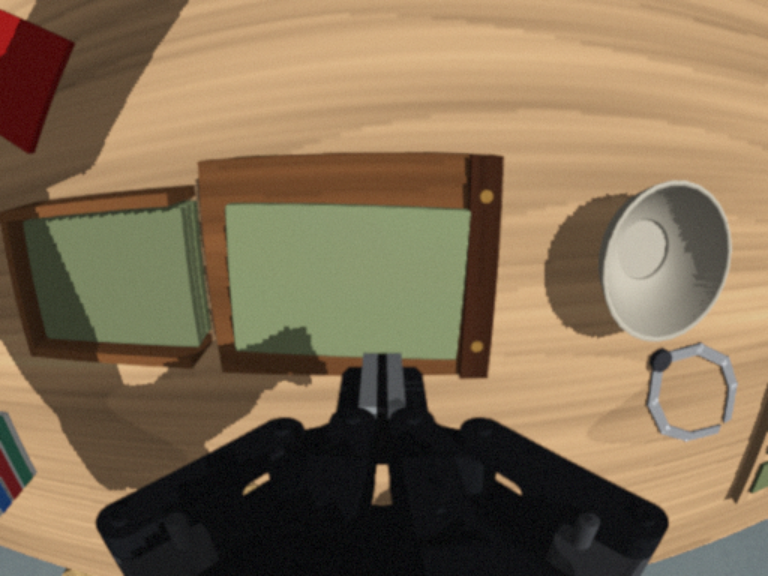

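Run:
```python
from h import *
a=np.radians(86.2);y=np.array([np.cos(a),np.sin(a),0]);x=np.array([y[1],-y[0],0])
for n,p,z in [('tile',[(227,204),(470,209),(461,360),(231,346)],.0475),('board',[(199,162),(472,155),(460,376),(222,373)],.037)]:
    w=wun(np.array(p)/1.5,z); print(n,np.round(np.c_[w@x,w@y],4).tolist())
im=cv2.imread('pics/w5.png')[:,:,::-1]
hsv=cv2.cvtColor(np.ascontiguousarray(im),cv2.COLOR_RGB2HSV);g=cv2.inRange(hsv,(35,40,60),(85,255,255));g[:, :215]=0;g[:,500:]=0
q=max(cv2.findContours(g,0,1)[0],key=cv2.contourArea)[:,0]
w=wun(q/1.5,.0475)@np.c_[x,y]; print(cv2.minAreaRect((w*1000).astype(np.float32)))
```

```text
tile [[0.4369, 0.0749], [0.4414, 0.2205], [0.5409, 0.2207], [0.5316, 0.0673]]
board [[0.4104, 0.0535], [0.4097, 0.2228], [0.5593, 0.2231], [0.5591, 0.0528]]
((488.0564270019531, 145.52630615234375), (147.46763610839844, 97.79615783691406), 88.19120025634766)
```

Run:
```python
from h import *
a=np.radians(86.2);y=np.array([np.cos(a),np.sin(a)]);x=np.array([y[1],-y[0]])
for c in ['top','scene']:
    im=r.camera(c);hsv=cv2.cvtColor(im,cv2.COLOR_RGB2HSV)
    g=cv2.inRange(hsv,(35,25,60),(85,255,255)).astype(bool); W=np.zeros_like(g); u,v=proj([.496,.11,0.048],c).astype(int); W[v-40:v+40,u-32:u+32]=1
    k=rect(g&W,c,.0475);print(c,'green',k,(k[:2]@x).round(1),(k[:2]@y).round(1))
    for n in ['top_tile_mid','board']:
        for d in r.place_of(n,c)[:2]: p=np.array(d['centre']);print(n,round(d['conf'],2),p.round(4),(p[:2]@x).round(4),(p[:2]@y).round(4))
        for d in r.regions_of(n,c)[:2]: print('  reg',rect(d['mask'],c,.0475 if n[0]=='t' else .037))
im=cv2.resize(r.camera('top')[165:225,165:285,::-1],(800,400),interpolation=cv2.INTER_CUBIC);cv2.imwrite('pics/t6.png',im)
```

```text
top green [495.9, 86.3, 100.1, 95.3, 83.6] 489.1 119.0
top_tile_mid 0.79 [0.5039 0.1129 0.0385] 0.4953 0.146
top_tile_mid 0.79 [ 0.2928 -0.1822  0.0039] 0.3042 -0.1624
  reg [294.1, -182.5, 146.3, 97.2, 55.2]
  reg [495.6, 82.2, 97.4, 99.9, 84.0]
  reg [489.0, 69.7, 109.9, 153.7, 87.4]
scene green [503.6, 114.0, 147.5, 96.3, 84.3] 494.9 147.1
top_tile_mid 0.97 [ 0.2951 -0.1817  0.004 ] 0.3065 -0.1617
top_tile_mid 0.93 [0.4986 0.1131 0.0396] 0.49 0.1459
  reg [328.5, -153.9, 150.2, 96.9, 55.5]
  reg [503.0, 112.6, 151.6, 104.8, 84.2]
board 0.6 [0.4989 0.1127 0.0009] 0.4903 0.1455
  reg [501.2, 114.2, 203.8, 169.4, 87.3]
```

View pics/t6.png

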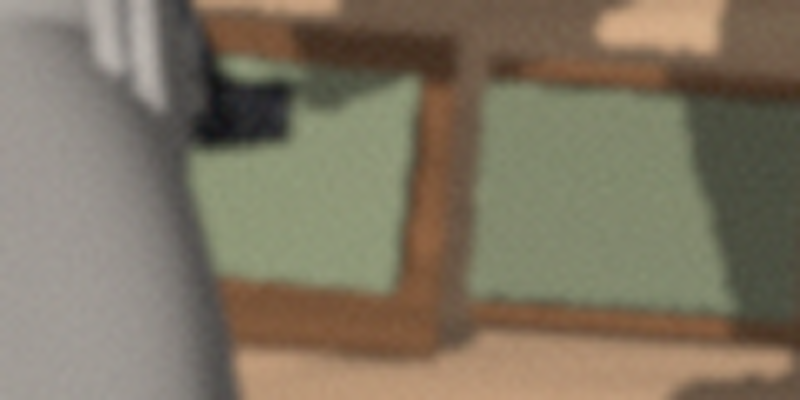

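The tile is at the stop but about 2° off square, with the +x corner about 3 mm short. I'll nudge that side.

drive_tool(plan=[-0.3,-0.2,0.5,0,0,0,1,-0.3,-0.2,0.6,0,0,0,1,0,0,0.6,0,0,0,1,0,0,0.4,0,0,0,1,0,0,0.1,0,0,0,1,0,0,0.04,0,0,0,1,0,0,0.03,0,0,0,1,0,0,0,0,0,0,1])

```text
t: 16.3
position: [0.5244, 0.1135, 0.0629]
tool_rot: [0.106, 3.138, 0.0]
contact_force: [0.8, 0.3, -0.3]
width: 0.003
grasp_force: 0.0
```

drive_tool(plan=[0,0,0.02,0,0,0,1,0,0,0.01,0,0,0,1])

```text
t: 16.5
position: [0.5241, 0.1134, 0.061]
tool_rot: [0.106, 3.139, 0.0]
contact_force: [-0.2, -0.0, -0.2]
width: -0.001
grasp_force: 0.0
```

drive_tool(plan=[0,0,0.03,0,0,0,1,0,0,0.01,0,0,0,1])

```text
t: 16.7
position: [0.5239, 0.1134, 0.0585]
tool_rot: [0.106, 3.14, 0.0]
contact_force: [-2.5, -0.7, 8.9]
width: 0.001
grasp_force: 4.4
```

drive_tool(plan=[0,0,0.01,0,0,0,1])

```text
t: 16.8
position: [0.5239, 0.1133, 0.0585]
tool_rot: [0.106, 3.139, 0.0]
contact_force: [-3.8, -0.5, 12.2]
width: 0.003
grasp_force: 6.3
```

drive_tool(plan=[0,0.03,0,0,0,0,1,0,0.03,0,0,0,0,1])

```text
t: 17.0
position: [0.5245, 0.1159, 0.0585]
tool_rot: [0.107, 3.139, -0.001]
contact_force: [-0.6, -2.5, 4.5]
width: 0.004
grasp_force: 2.7
```

drive_tool(plan=[0,0.03,0,0,0,0,1,0,0.02,0,0,0,0,1])

```text
t: 17.2
position: [0.5248, 0.1185, 0.0585]
tool_rot: [0.107, 3.138, -0.001]
contact_force: [-0.7, -2.8, 5.3]
width: 0.002
grasp_force: 2.7
```

drive_tool(plan=[0,0,-0.05,0,0,0,0.5,0,0,-0.2,0,0,0,0,0,0,-0.5,0,0,0,0,0,-0.5,-0.8,0,0,0,0,0,-0.7,-0.8,0,0,0,0,0,-0.7,0,0,0,0,0,0,-0.7,0,0,0,0,0,0,-0.7,0,0,0,0,0,0,-0.7,0,0,0,0,0,0,-0.7,0,0,0,0,0,0,-0.7,0,0,0,0,0,0,-0.7,0,0,0,0,0,0,-0.7,0,0,0,0,0,0,-0.7,0,0,0,0,0,0,-0.7,0,0,0,0.23,0,0,-0.7,0,0,0,0.23,0])

```text
t: 18.8
position: [0.4901, -0.324, 0.1736]
tool_rot: [0.473, 3.105, -0.0]
contact_force: [0.8, 0.0, -0.5]
width: 1.0
grasp_force: 0.0
```

Run:
```python
from h import *
rel([.4663,-.370,.19],73)
a=np.radians(86.2);y=np.array([np.cos(a),np.sin(a)]);x=np.array([y[1],-y[0]])
for c in ['scene','top']:
    im=r.camera(c);hsv=cv2.cvtColor(im,cv2.COLOR_RGB2HSV)
    g=cv2.inRange(hsv,(35,25,60),(85,255,255)).astype(bool); W=np.zeros_like(g); u,v=proj([.496,.11,0.048],c).astype(int); W[v-40:v+40,u-32:u+32]=1
    k=rect(g&W,c,.0475);print(c,'green',k,(k[:2]@x).round(1),(k[:2]@y).round(1))
    for n in ['top_tile_mid','board']:
        for d in r.regions_of(n,c)[:2]: k=rect(d['mask'],c,.0475 if n[0]=='t' else .037);print('  reg',n,k,(k[:2]@x).round(1),(k[:2]@y).round(1))
r.camera('wrist')
for d in r.place_of('stone_mid','wrist')[:2]: print(d['conf'],np.round(d['centre'],4))
```

```text
pos [ 0.4901 -0.324   0.1736] F [ 0.8  0.  -0.5] t 18.8 w 1.0
shift shares(now) [ 0.18  -1.019 -0.327] (in target frame) [ 0.186 -1.018 -0.327] turn shares [-0.     0.001 -0.011]
scene green [503.9, 114.2, 147.4, 96.8, 84.3] 495.2 147.3
  reg top_tile_mid [326.6, -155.0, 156.1, 98.6, 54.2] 336.2 -133.0
  reg top_tile_mid [502.1, 113.2, 150.9, 102.0, 84.8] 493.5 146.2
  reg board [502.0, 115.0, 197.9, 169.1, 87.8] 493.3 148.0
top green [499.0, 110.1, 148.1, 94.5, 84.2] 490.6 142.9
  reg top_tile_mid [498.1, 108.5, 148.2, 100.3, 84.3] 489.8 141.3
  reg top_tile_mid [346.8, -136.8, 4.1, 21.6, 55.9] 355.1 -113.5
  reg board [491.7, 111.1, 191.9, 153.4, 86.0] 483.3 143.4
  reg board [711.5, -376.9, 140.6, 161.2, 89.8] 734.9 -328.9
0.92 [ 0.4707 -0.3751  0.0347]
0.87 [ 0.2823 -0.5172  0.0305]
```

drive_tool(plan=[0.08,-0.5,0,0,0,-0.028,0,0.08,-0.53,0,0,0,0,0,0,0,0.5,0,0,0,0,0,0,0.5,0,0,0,0,0,0,0.5,0,0,0,0,0,0,0.5,0,0,0,0,0,0,0.4,0,0,0,0,0,0,0.2,0,0,0,0,0,0,0,0,0,0,0,0,0,0,0,0,0,0.3], squeeze=40)

```text
t: 20.2
position: [0.4684, -0.3695, 0.0439]
tool_rot: [0.443, 3.109, -0.001]
contact_force: [-0.4, -0.5, 0.3]
width: 0.856
grasp_force: 0.0
```

Run:
```python
from h import *
rel([.468,-.371,.042],73.5)
save('wrist','w7',1.5)
```

```text
pos [ 0.4684 -0.3695  0.0439] F [-0.4 -0.5  0.3] t 20.2 w 0.856
shift shares(now) [-0.001 -0.03   0.039] (in target frame) [-0.002 -0.03   0.039] turn shares [-0.001  0.002  0.01 ]
```

View pics/w7.png

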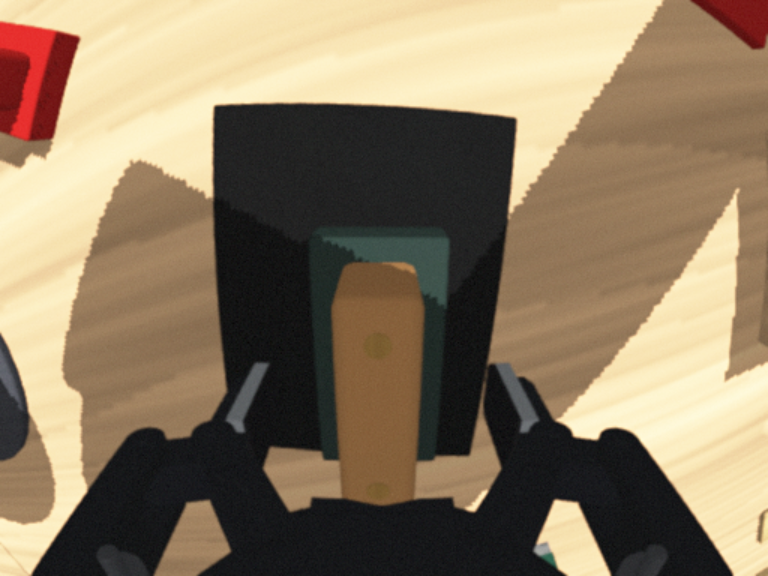

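The handle (centre column 378) stands between the open fingers (250 and 515), so I'll close.

drive_tool(plan=[0,0,0.02,0,0,0,0.7,0,0,0.02,0,0,0,1,0,0,0,0,0,0,1,0,0,0,0,0,0,1,0,0,0,0,0,0,1,0,0,0,0,0,0,1,0,0,0,0,0,0,1], squeeze=60)

```text
t: 20.95
position: [0.468, -0.3699, 0.0416]
tool_rot: [0.444, 3.109, -0.001]
contact_force: [-0.2, -0.2, 5.6]
width: 0.291
grasp_force: 60.1
```

drive_tool(plan=[0,0,-0.05,0,0,0,1,0,0,-0.3,0,0,0,1,0,0,-0.6,0,0,0,1,0,0,-0.6,0,0,0,1,0,0,-0.6,0,0,0,1,0,0,0,0,0,0,1,0,0,0,0,0,0,1])

```text
t: 21.65
position: [0.4677, -0.3694, 0.1481]
tool_rot: [-0.444, -3.11, -0.0]
contact_force: [-1.2, 0.2, -4.1]
width: 0.293
grasp_force: 59.7
```

Run:
```python
from h import *
rel([.4948,.057,.15],84.5)
save('wrist','w8',1.5)
```

```text
pos [ 0.4677 -0.3694  0.1481] F [-1.2  0.2 -4.1] t 21.65 w 0.293
shift shares(now) [ 1.867  8.34  -0.036] (in target frame) [ 0.277  8.542 -0.037] turn shares [ 0.    -0.    -0.376]
```

View pics/w8.png

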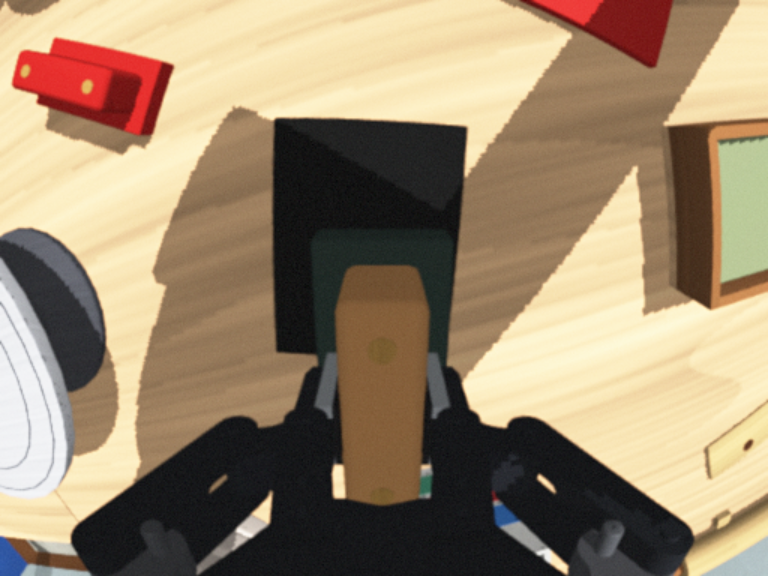

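drive_tool(plan=[0,0,0,0,0,-0.188,1,0,0,0,0,0,-0.188,1,0.01,0.25,0,0,0,0,1,0.02,0.5,0,0,0,0,1,0.02,0.6,0,0,0,0,1,0.02,0.6,0,0,0,0,1,0.02,0.6,0,0,0,0,1,0.02,0.6,0,0,0,0,1,0.02,0.6,0,0,0,0,1,0.02,0.6,0,0,0,0,1,0.02,0.6,0,0,0,0,1,0.02,0.6,0,0,0,0,1,0.02,0.6,0,0,0,0,1,0.02,0.6,0,0,0,0,1,0.02,0.6,0,0,0,0,1,0.02,0.6,0,0,0,0,1,0.01,0.4,0,0,0,0,1,0.01,0.2,0,0,0,0,1,0,0,0,0,0,0,1,0,0,0,0,0,0,1])

```text
t: 23.7
position: [0.4939, 0.057, 0.1481]
tool_rot: [-0.151, -3.137, 0.001]
contact_force: [-0.1, -0.2, -3.3]
width: 0.301
grasp_force: 59.6
```

Run:
```python
from h import *
rel([.4935,.058,.092],84.5)
r.camera('wrist');r.camera('scene')
for n in ['stone_mid','top_tile_mid']:
  for c in ['wrist','scene']:
    for d in r.place_of(n,c)[:2]: print(c,n,round(d['conf'],2),np.round(d['centre'],4))
```

```text
pos [0.4939 0.057  0.1481] F [-0.1 -0.2 -3.3] t 23.7 w 0.301
shift shares(now) [0.009 0.019 1.123] (in target frame) [0.01  0.018 1.123] turn shares [-0.001 -0.002 -0.001]
scene stone_mid 0.8 [0.4923 0.0565 0.1396]
scene stone_mid 0.56 [ 0.2834 -0.5132  0.0348]
wrist top_tile_mid 0.93 [ 0.2948 -0.1841  0.0077]
wrist top_tile_mid 0.72 [0.5013 0.1114 0.0443]
scene top_tile_mid 0.96 [ 0.2949 -0.1816  0.0036]
scene top_tile_mid 0.82 [0.4971 0.1129 0.0394]
```

drive_tool(plan=[0,0,0.3,0,0,0,1,0,0,0.4,0,0,0,1,0,0,0.3,0,0,0,1,0,0,0.08,0,0,0,1,0,0,0.04,0,0,0,1,0,0,0.02,0,0,0,1,0,0,0,0,0,0,1])

```text
t: 24.7
position: [0.4947, 0.0572, 0.0922]
tool_rot: [0.15, 3.137, -0.0]
contact_force: [0.9, 0.4, -3.6]
width: 0.294
grasp_force: 59.6
```

drive_tool(plan=[0,0,0.02,0,0,0,1,0,0,0.02,0,0,0,1,0,0,0.02,0,0,0,1])

```text
t: 25.0
position: [0.4944, 0.0573, 0.0887]
tool_rot: [0.15, 3.138, -0.0]
contact_force: [-0.2, 0.2, -2.9]
width: 0.295
grasp_force: 59.6
```

drive_tool(plan=[0,0,0.02,0,0,0,1])

```text
t: 25.1
position: [0.4943, 0.0573, 0.0875]
tool_rot: [0.15, 3.138, 0.0]
contact_force: [0.0, -0.4, -3.5]
width: 0.295
grasp_force: 59.6
```

drive_tool(plan=[0,0,0.02,0,0,0,1,0,0,0,0,0,0,1])

```text
t: 25.3
position: [0.4942, 0.0573, 0.0864]
tool_rot: [-0.15, -3.138, -0.0]
contact_force: [-0.6, 0.5, -3.5]
width: 0.291
grasp_force: 59.6
```

drive_tool(plan=[0,0,0.01,0,0,0,1,0,0,0,0,0,0,1])

```text
t: 25.5
position: [0.4943, 0.0573, 0.086]
tool_rot: [-0.15, -3.138, 0.0]
contact_force: [0.2, -0.1, -3.6]
width: 0.294
grasp_force: 59.6
```

drive_tool(plan=[0,0,0.008,0,0,0,1,0,0,0,0,0,0,1])

```text
t: 25.7
position: [0.4943, 0.0573, 0.0856]
tool_rot: [0.15, 3.138, 0.0]
contact_force: [-0.7, -0.2, -3.8]
width: 0.295
grasp_force: 59.6
```

drive_tool(plan=[0,0,0.008,0,0,0,1,0,0,0,0,0,0,1])

```text
t: 25.9
position: [0.4943, 0.0573, 0.0852]
tool_rot: [-0.15, -3.138, -0.0]
contact_force: [0.8, 0.5, -2.5]
width: 0.299
grasp_force: 59.7
```

drive_tool(plan=[0,0,0.006,0,0,0,1,0,0,0,0,0,0,1])

```text
t: 26.1
position: [0.4943, 0.0573, 0.085]
tool_rot: [0.15, 3.138, 0.0]
contact_force: [-0.8, -0.1, -1.2]
width: 0.289
grasp_force: 59.9
```

drive_tool(plan=[0,0,0.004,0,0,0,1,0,0,0,0,0,0,1])

```text
t: 26.3
position: [0.4944, 0.0573, 0.085]
tool_rot: [0.15, 3.138, 0.0]
contact_force: [-0.8, -0.4, 0.7]
width: 0.297
grasp_force: 60.3
```

drive_tool(plan=[0,0,0.006,0,0,0,1,0,0,0,0,0,0,1])

```text
t: 26.5
position: [0.4944, 0.0573, 0.085]
tool_rot: [0.15, 3.137, -0.0]
contact_force: [-2.7, -1.0, 5.9]
width: 0.303
grasp_force: 61.0
```

drive_tool(plan=[0,0,0.006,0,0,0,1,0,0,0,0,0,0,1])

```text
t: 26.7
position: [0.4944, 0.0573, 0.085]
tool_rot: [0.15, 3.137, -0.0]
contact_force: [-4.3, 0.8, 9.6]
width: 0.297
grasp_force: 61.5
```

drive_tool(plan=[0,0,-0.001,0,0,0,1,0,0.02,0,0,0,0,1,0,0.04,0,0,0,0,1,0,0.05,0,0,0,0,1])

```text
t: 27.1
position: [0.4956, 0.0624, 0.085]
tool_rot: [0.151, 3.136, -0.001]
contact_force: [0.4, -2.5, 5.6]
width: 0.295
grasp_force: 61.0
```

drive_tool(plan=[0,0.05,0,0,0,0,1,0,0.05,0,0,0,0,1,0,0.05,0,0,0,0,1])

```text
t: 27.4
position: [0.4964, 0.0699, 0.085]
tool_rot: [0.151, 3.136, -0.001]
contact_force: [-0.3, -2.8, 4.8]
width: 0.294
grasp_force: 61.0
```

drive_tool(plan=[0,0.05,0,0,0,0,1,0,0.05,0,0,0,0,1,0,0.05,0,0,0,0,1])

```text
t: 27.7
position: [0.4971, 0.0774, 0.085]
tool_rot: [0.151, 3.136, -0.001]
contact_force: [0.0, -2.2, 5.0]
width: 0.299
grasp_force: 61.0
```

drive_tool(plan=[0,0.05,0.002,0,0,0,1,0,0.05,0.001,0,0,0,1,0,0.05,0,0,0,0,1,0,0.05,0,0,0,0,1])

```text
t: 28.1
position: [0.4982, 0.0873, 0.085]
tool_rot: [0.151, 3.135, -0.001]
contact_force: [-0.3, -3.2, 7.0]
width: 0.298
grasp_force: 61.1
```

drive_tool(plan=[0,0.05,0,0,0,0,1,0,0.05,0,0,0,0,1,0,0.05,0,0,0,0,1,0,0.05,0,0,0,0,1])

```text
t: 28.5
position: [0.4991, 0.0973, 0.085]
tool_rot: [0.151, 3.136, -0.001]
contact_force: [-0.2, -3.5, 7.2]
width: 0.295
grasp_force: 61.1
```

drive_tool(plan=[0,0.05,0,0,0,0,1,0,0.05,0,0,0,0,1,0,0.05,0,0,0,0,1,0,0.05,0,0,0,0,1])

```text
t: 28.9
position: [0.5001, 0.1073, 0.085]
tool_rot: [0.151, 3.135, -0.001]
contact_force: [0.7, -2.7, 6.5]
width: 0.293
grasp_force: 61.1
```

drive_tool(plan=[0,0.05,0,0,0,0,1,0,0.05,0,0,0,0,1,0,0.05,0,0,0,0,1,0,0.05,0,0,0,0,1])

```text
t: 29.3
position: [0.501, 0.1172, 0.085]
tool_rot: [0.151, 3.136, -0.001]
contact_force: [0.8, -3.1, 7.1]
width: 0.301
grasp_force: 61.1
```

drive_tool(plan=[0,0.05,0,0,0,0,1,0,0.05,0,0,0,0,1,0,0.05,0,0,0,0,1,0,0.05,0,0,0,0,1,0,0.05,0,0,0,0,1])

```text
t: 29.8
position: [0.5022, 0.1297, 0.085]
tool_rot: [0.151, 3.136, -0.001]
contact_force: [-0.3, -3.1, 6.6]
width: 0.295
grasp_force: 61.1
```

drive_tool(plan=[0,0.05,0,0,0,0,1,0,0.05,0,0,0,0,1,0,0.05,0,0,0,0,1,0,0.05,0,0,0,0,1,0,0.05,0,0,0,0,1])

```text
t: 30.3
position: [0.5034, 0.1422, 0.085]
tool_rot: [0.151, 3.136, -0.001]
contact_force: [-0.0, -3.4, 7.3]
width: 0.293
grasp_force: 61.1
```

drive_tool(plan=[0,0.05,0,0,0,0,1,0,0.05,0,0,0,0,1,0,0.05,0,0,0,0,1,0,0.05,0,0,0,0,1,0,0.05,0,0,0,0,1])

```text
t: 30.8
position: [0.5046, 0.1546, 0.085]
tool_rot: [0.151, 3.136, -0.001]
contact_force: [-0.3, -4.3, 6.8]
width: 0.3
grasp_force: 61.1
```

drive_tool(plan=[0,0.05,0,0,0,0,1,0,0.05,0,0,0,0,1,0,0.05,0,0,0,0,1,0,0.05,0,0,0,0,1])

```text
t: 31.2
position: [0.5055, 0.1646, 0.085]
tool_rot: [0.151, 3.136, -0.001]
contact_force: [0.2, -3.5, 6.5]
width: 0.294
grasp_force: 61.1
```

drive_tool(plan=[0,0,0,0,0,0,1,0,0,0,0,0,0,1,0,0,0,0,0,0,1])

```text
t: 31.5
position: [0.5056, 0.1649, 0.085]
tool_rot: [0.15, 3.136, 0.0]
contact_force: [0.8, -0.5, 6.4]
width: 0.296
grasp_force: 61.0
```

drive_tool(plan=[0,0,-0.03,0,0,0,1,0,0,-0.2,0,0,0,1,0,0,-0.5,0,0,0,1,0,0,-0.6,0,0,0,1,0,-0.25,0,0,0,0.18,1,0,-0.4,0,0,0,0.18,1,0,0,0,0,0,0,1])

```text
t: 32.2
position: [0.4993, 0.1314, 0.1511]
tool_rot: [-0.437, -3.111, 0.001]
contact_force: [-0.4, -0.4, -3.4]
width: 0.297
grasp_force: 59.9
```

Run:
```python
from h import *
rel([.460,-.373,.15],73.5)
a=np.radians(86.2);y=np.array([np.cos(a),np.sin(a)]);x=np.array([y[1],-y[0]])
c='scene';r.camera(c)
for n in ['top_tile_mid','board']:
    for d in r.regions_of(n,c)[:2]: k=rect(d['mask'],c,.0475 if n[0]=='t' else .037);print('  reg',n,k,(k[:2]@x).round(1),(k[:2]@y).round(1))
    for d in r.place_of(n,c)[:2]: p=np.array(d['centre']);print(n,p.round(4))
```

```text
pos [0.4993 0.1314 0.1511] F [-0.4 -0.4 -3.4] t 32.2 w 0.297
shift shares(now) [-2.027 -9.913  0.028] (in target frame) [-2.112 -9.896  0.022] turn shares [-0.001 -0.     0.017]
  reg top_tile_mid [502.6, 113.9, 154.2, 101.1, 87.1] 493.9 147.0
  reg top_tile_mid [329.1, -154.6, 149.9, 97.5, 56.0] 338.6 -132.4
top_tile_mid [ 0.2946 -0.1838  0.0052]
top_tile_mid [0.5006 0.1126 0.0378]
  reg board [500.2, 115.7, 198.3, 169.8, 86.4] 491.4 148.6
board [0.4959 0.1118 0.0017]
```

Now back to the mat.

drive_tool(plan=[-0.06,-0.3,0,0,0,0.017,1,-0.12,-0.56,0,0,0,0,1,-0.12,-0.56,0,0,0,0,1,-0.12,-0.56,0,0,0,0,1,-0.12,-0.56,0,0,0,0,1,-0.12,-0.56,0,0,0,0,1,-0.12,-0.56,0,0,0,0,1,-0.12,-0.56,0,0,0,0,1,-0.12,-0.56,0,0,0,0,1,-0.12,-0.56,0,0,0,0,1,-0.12,-0.56,0,0,0,0,1,-0.12,-0.56,0,0,0,0,1,-0.12,-0.56,0,0,0,0,1,-0.12,-0.56,0,0,0,0,1,-0.12,-0.56,0,0,0,0,1,-0.12,-0.56,0,0,0,0,1,-0.12,-0.56,0,0,0,0,1,-0.12,-0.56,0,0,0,0,1,0,-0.1,0,0,0,0,1,0,0,0,0,0,0,1])

```text
t: 34.45
position: [0.4608, -0.3737, 0.15]
tool_rot: [-0.447, -3.109, -0.001]
contact_force: [-0.5, -0.3, -3.3]
width: 0.297
grasp_force: 60.3
```

Run:
```python
from h import *
rel([.460,-.373,.046],73.5)
r.camera('scene')
for n in ['mat','stone_mid']:
    for d in r.place_of(n,'scene')[:1]: print(n,np.round(d['centre'],4))
```

```text
pos [ 0.4608 -0.3737  0.15  ] F [-0.5 -0.3 -3.3] t 34.45 w 0.297
shift shares(now) [0.018 0.008 2.08 ] (in target frame) [0.019 0.009 2.08 ] turn shares [ 0.001 -0.002  0.005]
mat [ 0.4495 -0.3748 -0.0029]
stone_mid [ 0.2823 -0.5129  0.0315]
```

drive_tool(plan=[0,0,0.5,0,0,0,1,0,0,0.5,0,0,0,1,0,0,0.5,0,0,0,1,0,0,0.4,0,0,0,1,0,0,0.14,0,0,0,1,0,0,0.04,0,0,0,1,0,0,0.02,0,0,0,1,0,0,0.02,0,0,0,1,0,0,0,0,0,0,1])

```text
t: 35.5
position: [0.4618, -0.3731, 0.0454]
tool_rot: [0.445, 3.109, -0.001]
contact_force: [-0.3, 0.5, -3.7]
width: 0.298
grasp_force: 60.1
```

drive_tool(plan=[0,0,0.01,0,0,0,1,0,0,0.01,0,0,0,1,0,0,0,0,0,0,1])

```text
t: 35.8
position: [0.4615, -0.3729, 0.0436]
tool_rot: [0.445, 3.11, -0.0]
contact_force: [0.0, -0.2, -3.6]
width: 0.297
grasp_force: 60.2
```

drive_tool(plan=[0,0,0.02,0,0,0,1,0,0,0.01,0,0,0,1,0,0,0,0,0,0,1])

```text
t: 36.1
position: [0.4615, -0.3728, 0.0419]
tool_rot: [-0.445, -3.11, -0.0]
contact_force: [0.2, 0.4, -3.2]
width: 0.295
grasp_force: 60.1
```

drive_tool(plan=[0,0,0.01,0,0,0,1,0,0,0,0,0,0,1])

```text
t: 36.3
position: [0.4616, -0.3729, 0.0416]
tool_rot: [0.445, 3.11, -0.0]
contact_force: [0.5, -0.9, -2.9]
width: 0.296
grasp_force: 60.5
```

drive_tool(plan=[0,0,0.006,0,0,0,1,0,0,0,0,0,0,1])

```text
t: 36.5
position: [0.4615, -0.3729, 0.0416]
tool_rot: [0.445, 3.11, -0.0]
contact_force: [-1.4, 0.5, 1.3]
width: 0.298
grasp_force: 60.9
```

The stone is down, so I'll open, rise and look.

drive_tool(plan=[0,0,0,0,0,0,0.6,0,0,0,0,0,0,0.3,0,0,0,0,0,0,0,0,0,0,0,0,0,0,0,0,0,0,0,0,0,0,0,0,0,0,0,0,0,0,-0.2,0,0,0,0,0,0,-0.5,0,0,0,0,0,0,-0.6,0,0,0,0,0,0,-0.6,0,0,0,0,0,0,-0.6,0,0,0,0,0,0,0,0,0,0,0])

```text
t: 37.7
position: [0.4628, -0.3741, 0.1713]
tool_rot: [0.444, 3.104, -0.007]
contact_force: [0.4, 0.3, -0.2]
width: 0.999
grasp_force: 0.0
```

Run:
```python
from h import *
rel([.460,-.373,.046],73.5)
for c in ['wrist','scene','top']:
    im=r.camera(c)
    for n in ['mat','stone_mid','top_tile_mid','board']:
        for d in r.place_of(n,c)[:2]: print(c,n,round(d['conf'],2),np.round(d['centre'],4))
    if c=='top':
        for n in ['top_tile_mid','board']:
            for d in r.regions_of(n,c)[:2]: print(n,rect(d['mask'],c,.0475 if n[0]=='t' else .037))
    if c=='scene': cv2.imwrite('pics/s9.png',cv2.resize(im[80:300,130:420,::-1],(790,600)))
```

```text
pos [ 0.4628 -0.3741  0.1713] F [ 0.4  0.3 -0.2] t 37.7 w 0.999
shift shares(now) [0.075 0.015 2.506] (in target frame) [0.059 0.005 2.507] turn shares [-0.008  0.013  0.008]
wrist stone_mid 0.88 [ 0.465  -0.3728  0.034 ]
wrist stone_mid 0.7 [ 0.284  -0.5167  0.028 ]
scene mat 0.94 [ 4.501e-01 -3.766e-01 -1.000e-04]
scene stone_mid 0.79 [ 0.2802 -0.5125  0.032 ]
scene stone_mid 0.78 [ 0.4624 -0.3766  0.0306]
scene top_tile_mid 0.7 [0.4974 0.1111 0.0392]
scene top_tile_mid 0.68 [ 0.2932 -0.1836  0.0037]
scene board 0.61 [0.498  0.1128 0.0021]
scene board 0.6 [ 0.7208  0.1848 -0.0015]
top mat 0.64 [ 0.7523 -0.0465  0.0015]
top stone_mid 0.78 [ 0.2777 -0.5156  0.0308]
top top_tile_mid 0.92 [0.4977 0.1111 0.0398]
top top_tile_mid 0.54 [ 0.2936 -0.1817  0.0018]
top board 0.68 [ 0.4941  0.1168 -0.001 ]
top_tile_mid [499.1, 108.0, 150.5, 102.4, 84.3]
top_tile_mid [337.9, -159.2, 56.7, 61.6, 44.4]
board [493.1, 109.2, 195.1, 155.6, 86.4]
board [485.0, -72.6, 149.3, 100.0, 86.3]
```

View pics/s9.png

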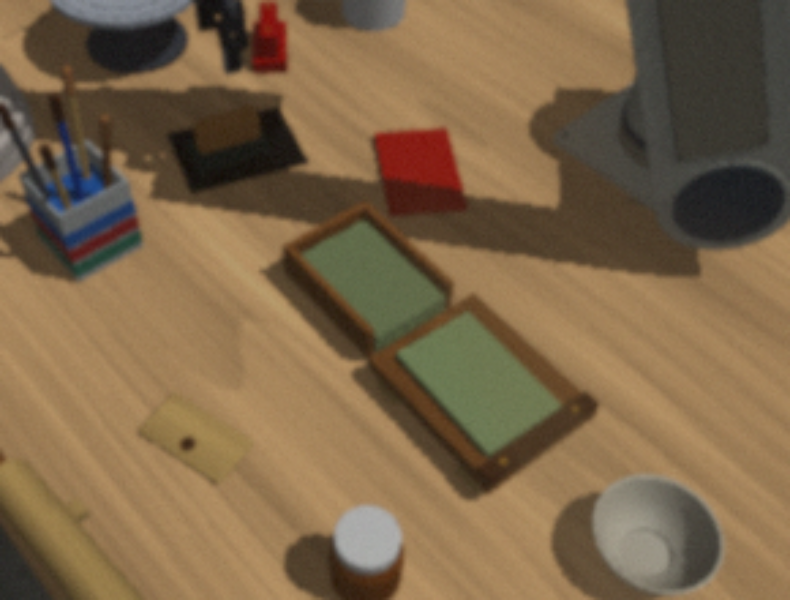

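The scene view shows the tile against the stop at (490,380), the other three tiles in the tray at (370,275) and the stone flat on its mat at (230,140). The bystanders look undisturbed. The tile is about 2° off square, inside the 4° limit, so I'm handing in.

```bash
python3 -c "
from workcell import r
print(r.job_done())"
```

```text
the job is handed in; nothing more can be done
None
```

I handed the job in at about 38 s, but it gave no verdict: the top tile is against the stop (about 2° off square, limit 4°), was rubbed end to end at an estimated 8–13 N, the stone is back flat on its mat, and the other tiles and bystanders look undisturbed.

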